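# Isolate the tagged air line in the workshop's valve box

### The arm

A 6-joint arm with a two-finger parallel gripper is mounted at the origin on the work surface. World frame = base frame: x ahead of the robot, y to its left, z up, the work surface at z = 0. Lengths are in mm, angles in rad, forces in N, time in s.
With the tool pointing down it reaches from about 300 to 875 mm from the base axis. Payload 4.2 kg.
Tool frame: the origin (TCP) lies midway between the tips of the shut fingers; the grasp point (between the pads) lies 19 mm behind it; z points along the fingers, y is the line along which they close (so a half turn about z gives the same grasp; the last joint's range is limited). The gripper opens to 85 mm and grips with 20 to 120 N. Pads are 22 mm wide; open, the fingers measure 114 mm over their backs; the gripper's body (76 mm by 85 mm) begins 54 mm behind the grasp point. The pads swing forward as they close: fully open they stand 13 mm farther back than shut.
Start: joints at [1.118, 0.32, 1.565, -0, 1.257, -0.02], TCP at [241.168, 521.998, 208.038] pointing down, gripper open.
Joint ranges: [-3.11, 3.11], [-0.84, 2.01], [0.21, 2.61], [-1.34, 4.49], [0.05, 2.63], [-2.56, 2.56]. Speed limits (rad/s): [2.57, 2.57, 3.14, 3.14, 3.14, 3.14].

### API

Orientations are given as a rotation vector (axis times angle).
In Python, from cell import arm gives the robot as it stands. The module is installed in compiled form; this text tells all that it offers. Calls block until the motion is done:
- arm.move_to(position, orientation): joint-space move of the TCP to a pose.
- arm.move_l(position, attitude=None, velocity=150, f_stop=None): straight line of the TCP; attitude=None keeps the orientation; velocity is the mean speed in mm/s. With f_stop (N) it stops when the force on the tool has changed by that much, and returns True; else False.
- arm.move_joints(angles): joint-space move.
- arm.set_gripper(opening, grasp_force=None): finger opening in mm; grasp_force is the grip in N (None keeps the last); returns when the fingers have stopped.
- arm.pause(seconds).
- arm.inverse_kinematics(position, orientation): joint angles nearest the present ones, or None.
- arm.grab_frame(name): name is "scene" or "top" or "wrist"; returns a dict with "image" (384x512x3 uint8, red, green, blue), "intrinsics" (3x3 intrinsics, pixels), "pose" (4x4, takes a point from camera to world coordinates). Camera axes: x right, y down, z forward; pixel columns grow to the right and rows downward; lengths in mm; the calibration is good to about 2 mm. A picture is of the moment at which its call begins. There is no depth.
A pose or a line that the arm cannot do raises arm.IKError and nothing moves.
- arm.finish_job(): hands the job in; it is judged then, once.
Readings, each from a call of its own:
- arm.get_t(): time.
- arm.get_joint_pos(): joint angles.
- arm.get_qd(): joint speeds.
- arm.get_joint_torque(): joint torques, N m.
- arm.get_position(): TCP position.
- arm.get_ee_rot(): TCP orientation.
- arm.get_force(): force on the tool from outside, world axes, zero at the start.
- arm.get_ft_torque(): the same for the moment, N m.
- arm.get_width(): finger opening in mm.
- arm.get_gripper_force(): force on a finger pad.
Only numpy, scipy, OpenCV 4.12 (cv2) and the standard library are available. Lean on these libraries where they do the work, as an engineer would, in place of code of your own. Each camera call takes 0.05 s, during which the arm holds its last target. There are 200 camera calls.

### The job

Push the loose cover plate of the air-valve box all the way back over the fixed deck, keeping it down in its guides, so that the three valve levers are uncovered. Then push the lever of the valve that has the round disc under its nut fully shut, a quarter turn clockwise until it stands crosswise to its pipe against its stop. Leave the cover open, leave the other two levers as they are, do not lift the cover, and do not disturb the other things in the box and on the bench.

Things in the scene. Friction and masses are not known exactly. Their poses are not given: they have to be found in the camera images.
- valve_box: Grey steel air-valve box bolted to the bench, 300 (x) x 350 (y) x 85 mm high, walls 4 mm. Origin: centre of its underside, on the bench; z up. Its -x side, with three quick couplers standing 35 mm out, is towards the robot. Front half: open-topped bay with the valves; rear half: fixed deck. A filter-regulator 120 mm high is fixed to its +y side (x 30 to 110, y 175 to 305 mm).
- bay (a point): Centre of the valve bay's mouth, at rim height (85 mm up); the bay is clear from x -146 to 0 and y -156 to +156 mm in the box frame. Three valve stems stand in it at box x = -105, y = +95, +10 and -75 mm; which valve stands at which place varies. A brass header pipe crosses it along y at box x = -22, topping out 46 mm above the bench.
- deck (a point): Centre of the fixed deck on the box's rear half, flush with the rim, 85 mm up. Guides stand 12 mm above rim and deck along both y sides (inner faces at box y = +-169 mm); stop strips, inner faces at box x = -146 (10 mm high) and +146 mm (12 mm high), cross the front and rear edges.
- cover: Loose aluminium cover plate, 150 (x) x 334 (y) x 4 mm, about 0.5 kg, lying on the rim between the guides with 2 mm play each side, unfastened; slides along the box's x against its own friction only (2 to 5 N). Origin: centre of its underside; axes as the box's. Shut, it is at box x = -69 mm (or left ajar, up to 29 mm further back); fully back against the rear stop, at +71 mm.
- pull (a point): Top middle of the cover's finger pull: an upright flat strip 4 mm thick (x) and 120 mm long (y) at the middle of the cover, rising from its top face (4 mm) to 30 mm above its underside, so 115 mm above the bench. Its -x face is free to push against.
- disc_lever (a joint): Angle of the marked lever (rad): 0 = open, pointing along the box's +x, in line with its pipe; 1.571 = shut against its stop, pointing along the box's -y. Grows as the lever turns clockwise seen from above. Starts open or up to 0.2 off. Turns stiffly (0.22 N m, some 5 N at the sleeve) and stays where left.
- disc_pivot (a point): On the stem axis of the marked valve, level with its lever's top, 70 mm above the bench; the lever turns about the vertical through it. Only this valve has a round bare-metal disc, 36 mm across, under its hexagon nut (nut top 79 mm above the bench). All three levers have the same black sleeve.
- disc_end (a point): Middle of the outer end of the marked lever, 58 mm from the stem axis, 62 mm above the bench. Its sleeve reaches from 14 to 58 mm from the axis, is 14 mm wide and 16 mm high (54 to 70 mm above the bench) with flat upright sides; the space beside it is free down to 46 mm above the bench.
- plain1_end (a point): Outer end of the lever of a plain valve (same lever, small washer instead of the disc), which stands nearly open (pointing along the box's +x). To be left as it is.
- plain2_end (a point): Outer end of the lever of the other plain valve, which is already shut or nearly so (pointing along the box's -y). To be left as it is.
- nipple: Spare brass hex nipple, 22 mm across, 29 mm high, standing loose on the floor of the bay by its front wall. Origin: centre of its underside.
- socket: Deep steel socket, 33 mm across, 63 mm high, standing on the bench by the box's +y side, between the tin and the regulator. Origin: centre of its underside.
- tin: Blue-banded tin, 76 mm across, 75 mm high, standing on the bench by the box's +y side. Origin: centre of its underside.
- wrench: Combination wrench, 200 mm long, lying on the bench by the box's -y side. Origin on its underside.
- hub: Steel wheel hub, flange 150 mm across, 120 mm high, standing flange down on newspaper at the right of the bench. Origin: centre of its underside.
- hammer: Hammer, 260 mm long, lying at the right of the bench near the robot. Origin on its underside.
- spray: Spray can, 58 mm across, 190 mm high, standing at the left of the bench. Origin: centre of its underside.

How it is judged (in metres and radians):
On the way, in this order (a step that is already met when the one before it is completed fails the run):
1. the cover is slid back: its centre at least 50 mm behind the box's centre (71 mm is fully back), lever not yet shut (x of cover in the frame of valve_box above 0.05 m), for 0.2 s.
2. the marked lever is pushed fully shut (within about 5 degrees of its stop) (value of joint disc_lever above 1.48 rad), for 0.2 s.
At the end, for the whole second after the job is handed in: The cover lies flat in its guides on the deck, slid back until its centre is at least 50 mm behind the box's centre (fully back is 71 mm); the marked lever is shut beyond 1.48 rad (stop at 1.571); the ends of the two plain levers are within 12 mm of where they were; all at rest (x of cover in the frame of valve_box above 0.05 m and value of joint disc_lever above 1.48 rad and height (world z) of cover below 0.092 m and angle between cover's own z axis and vertical below 0.05 rad and linear speed of cover below 0.01 m/s and velocity of joint disc_lever between -0.05 and 0.05 rad/s and distance of each of plain1_end, plain2_end from where it was at the start of the episode below 0.012 m); the robot touches nothing.
It fails at once if the cover is lifted (more than 12 mm) or tipped out of its guides (height (world z) of cover above 0.097 m or angle between cover's own z axis and vertical above 0.12 rad).
It fails at once if a plain lever is moved more than 12 mm at its end (distance of any of plain1_end, plain2_end from where it was at the start of the episode above 0.012 m).
It fails at once if a bystander is moved more than 25 mm (distance of any of nipple, socket, tin, wrench, hub, hammer, spray from where it was at the start of the episode above 0.025 m).
It also fails if it takes over 48 s, if anything falls off the work surface, if the arm or the gripper's body presses on something with over 40 N, if the wrist force passes 120 N, or if a joint passes its speed limit or range.

## Working session

There is one attempt and no reset: what is moved stays moved. The work goes in short steps, each a Python script; the robot and the scene stay as the last script left them, time stands still between calls to the robot, and variables do not carry over. Pictures are saved under pics/ and viewed, at most 10 in all, crops included, and the job is handed in when it is done.

```bash
mkdir -p pics; cat > h.py <<'E'
import numpy as np, cv2
from cell import arm
def snap(cam,name,crop=None,scale=1):
    f=arm.grab_frame(cam); im=f["image"][:,:,::-1].copy(); cv2.imwrite(f'pics/{name}_raw.png',im)
    np.savez(f'pics/{name}.npz',K=f["intrinsics"],P=f["pose"])
    if crop: x0,y0,x1,y1=crop; im=im[y0:y1,x0:x1]
    cv2.imwrite(f'pics/{name}.png',cv2.resize(im,None,fx=scale,fy=scale,interpolation=cv2.INTER_CUBIC)); return f
def ray(name,u,v,z):
    d=np.load(f'pics/{name}.npz');K,P=d['K'],d['P']
    r=P[:3,:3]@np.linalg.inv(K)@[u,v,1.]; c=P[:3,3]
    return c+r*(z-c[2])/r[2]
def proj(name,p):
    d=np.load(f'pics/{name}.npz');K,P=d['K'],d['P']
    q=K@(P[:3,:3].T@(np.asarray(p,float)-P[:3,3])); return q[:2]/q[2]
E
python3 - <<'E'
from h import *
for c in("top","scene"):
    f=snap(c,c+"0",scale=1.5); print(c,f["intrinsics"].round(1).tolist(),f["pose"].round(3).tolist())
print(arm.get_ee_rot(),arm.get_t())
E
```

```text
top [[439.4, 0.0, 256.3], [0.0, 439.4, 192.9], [0.0, 0.0, 1.0]] [[-0.008, -0.982, 0.187, 227.894], [-1.0, 0.007, -0.004, 14.478], [0.003, -0.187, -0.982, 1680.384], [0.0, 0.0, 0.0, 1.0]]
scene [[347.9, 0.0, 251.1], [0.0, 347.9, 189.0], [0.0, 0.0, 1.0]] [[-0.743, 0.382, -0.55, 1343.298], [0.669, 0.447, -0.594, 849.704], [0.019, -0.809, -0.587, 918.757], [0.0, 0.0, 0.0, 1.0]]
[-6.74535391e-01 -3.06793621e+00  2.40613796e-03] 0.1
```

View pics/top0.png

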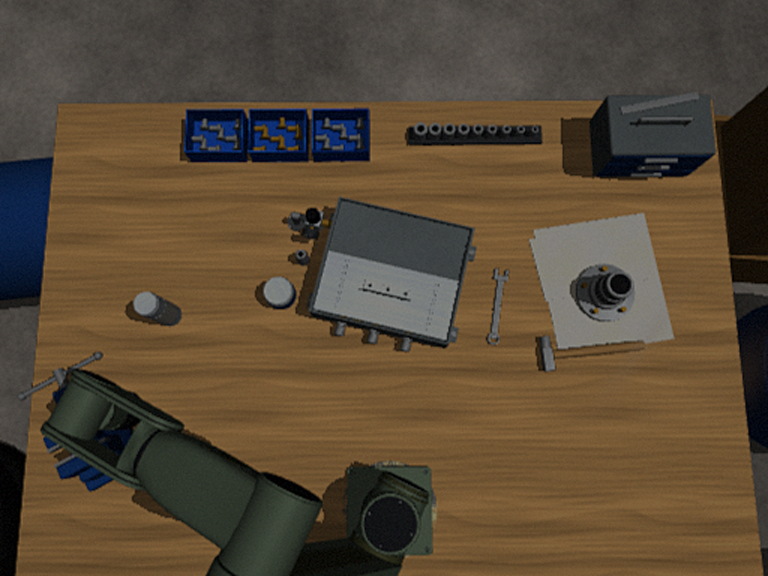

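View pics/scene0.png

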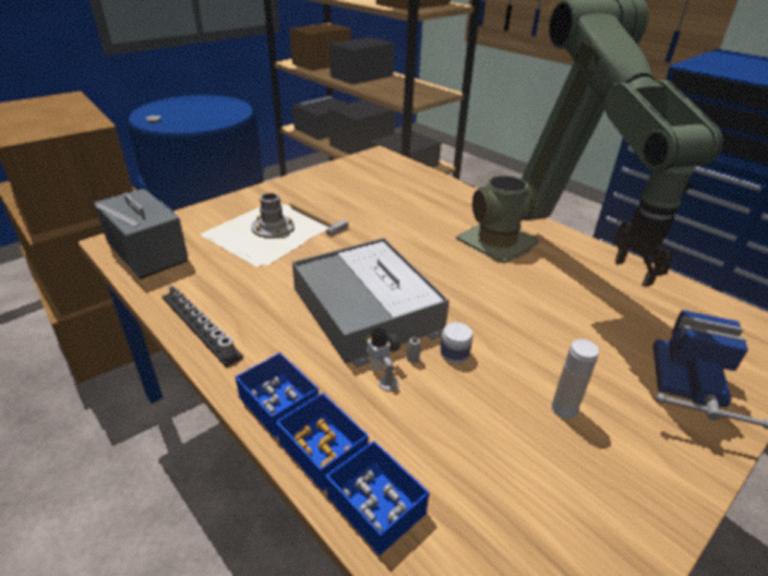

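```bash
cat >> h.py <<'E'
from scipy.spatial.transform import Rotation as R
def down(yaw):  # tool z down, tool y along direction yaw+90deg
    c,s=np.cos(yaw),np.sin(yaw); y=np.array([-s,c,0]);z=np.array([0,0,-1.]);x=np.cross(y,z)
    return R.from_matrix(np.c_[x,y,z]).as_rotvec()
E
python3 - <<'E'
from h import *
C=[ray('top0',u/1.5,v/1.5,95)[:2] for u,v in[(340,199),(474,229),(447,346),(311,315)]]
C=np.array(C);c=C.mean(0);print(C.round(),c)
ax=(C[0]+C[1]-C[2]-C[3]); yaw=np.arctan2(ax[1],ax[0]); ay=C[0]+C[3]-C[1]-C[2]
print(yaw,np.arctan2(-ay[0],ay[1]),np.linalg.norm(ax)/2,np.linalg.norm(ay)/2)
print("pull",[ray('top0',u/1.5,v/1.5,115).round() for u,v in[(360,286),(411,299)]])
print(R.from_rotvec(arm.get_ee_rot()).as_matrix().round(2))
for y in (yaw,yaw+np.pi/2,yaw-np.pi/2,yaw+np.pi):
    q=arm.inverse_kinematics([*(c-[90,0]),330],down(y)); print(y, None if q is None else np.round(q,2))
E
```

```text
[[ 761.  117.]
 [ 681. -217.]
 [ 389. -142.]
 [ 467.  186.]] [574.70858092 -13.91427829]
-0.24080250890246863 -0.23446987352868323 301.57678170635273 340.8364208308479
pull [array([534.,  67., 115.]), array([501., -56., 115.])]
[[-0.91  0.42 -0.  ]
 [ 0.42  0.91 -0.  ]
 [ 0.   -0.   -1.  ]]
-0.24080250890246863 [-0.05  0.12  1.53  0.    1.5  -1.38]
1.329993817892428 None
-1.8115988356973651 [-0.05  0.12  1.53 -0.    1.5   0.19]
2.9007901446873245 [-0.05  0.12  1.53  0.    1.5   1.76]
```

```bash
python3 - <<'E'
from h import *
yaw=-.237
p=arm.get_position(); arm.move_l([p[0],p[1],330],velocity=200)
arm.set_gripper(0)
arm.move_to([450,5,340],down(yaw))
f=snap("wrist","w0",scale=1.5);print(f["intrinsics"].round(1).tolist(),f["pose"].round(3).tolist(),arm.get_t(),arm.get_position())
E
```

```text
[[286.9, 0.0, 254.8], [0.0, 286.9, 190.2], [0.0, 0.0, 1.0]] [[0.234, 0.925, 0.3, 373.779], [0.972, -0.223, -0.072, 25.068], [0.0, 0.308, -0.951, 505.213], [0.0, 0.0, 0.0, 1.0]] 3.6833 [450.14355561   5.67170928 339.93038775]
```

View pics/w0.png

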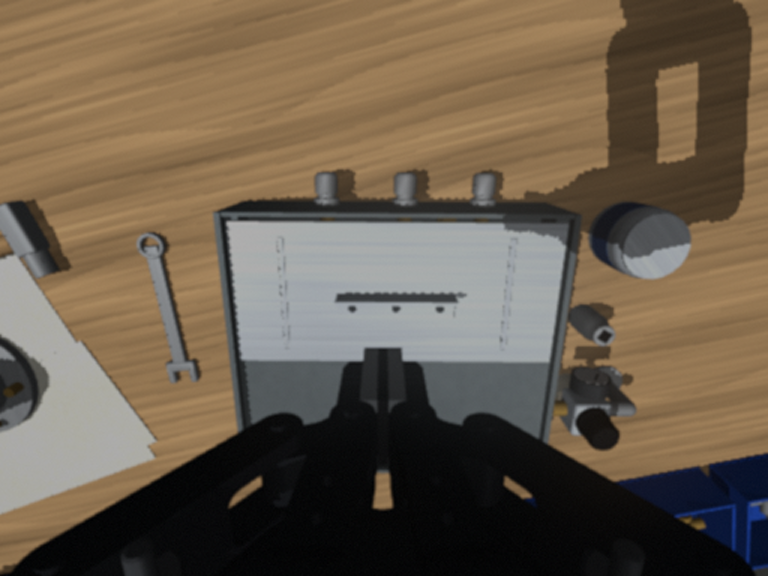

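```bash
python3 - <<'E'
from h import *
r=lambda u,v,z: ray('w0',u/1.5,v/1.5,z)[:2].round(1)
a,b=r(217,212,96),r(579,213,96)
print('front corners',a,b,np.linalg.norm(b-a)); d=b-a; print('yaw',np.arctan2(-d[0],d[1]))
p,q=r(337,296,115),r(457,296,115);print('pull',p,q,np.linalg.norm(q-p)); d=q-p; print(np.arctan2(-d[0],d[1]))
yaw=-.237; ex=np.array([np.cos(yaw),np.sin(yaw)]); ey=np.array([-ex[1],ex[0]])
O=(a+b)/2+150*ex; print('O',O)
f=lambda w:((w-O)@ex,(w-O)@ey)
print(f((p+q)/2), 'rear edge',f(r(360,361,89)),'rear L guide', f(r(245,430,97)),f(r(545,440,97)))
E
```

```text
front corners [ 395.1 -141. ] [476.4 192.2] 342.9751157154116
yaw -0.2393214149445578
pull [497.1 -49.3] [524.1  62.8] 115.30572405565995
-0.23635456057435109
O [581.5570066   -9.61813208]
(np.float64(-72.81655844333633), np.float64(-0.7492325867784853)) rear edge (np.float64(10.568723943691763), np.float64(-38.88749659073634)) rear L guide (np.float64(92.46109520792398), np.float64(-168.37992698232773)) (np.float64(105.55667133618637), np.float64(168.82061555262857))
```

```bash
cat >> h.py <<'E'
yaw=-.237; ex=np.array([np.cos(yaw),np.sin(yaw)]); ey=np.array([-ex[1],ex[0]]); O=np.array([580,-10.5])
def W(x,y,z): return [*(O+x*ex+y*ey),z]
def B(w): d=np.array(w[:2])-O; return np.array([d@ex,d@ey])
E
python3 - <<'E'
from h import *
arm.move_l(W(-112,0,150),velocity=200)
arm.move_l(W(-112,0,97),velocity=60,f_stop=8)
print(arm.get_position(),arm.get_force())
print(arm.move_l(W(66,0,97),velocity=70,f_stop=15), B(arm.get_position()),arm.get_force(),arm.get_t())
f=arm.get_force();arm.move_l(W(B(arm.get_position())[0]-8,0,97),velocity=50)
arm.move_l(W(30,0,160),velocity=150)
arm.move_to(W(-100,0,330),down(yaw))
f=snap("wrist","w1",scale=1.5);print(arm.get_t())
E
```

```text
[471.46035346  15.80375491  97.29312651] [ 0.25540306  0.7199103  -0.44362228]
False [6.58216309e+01 2.26225395e-02] [ 0.48970678 -0.20713197  0.14660077] 8.5167
10.3583
```

View pics/w1.png

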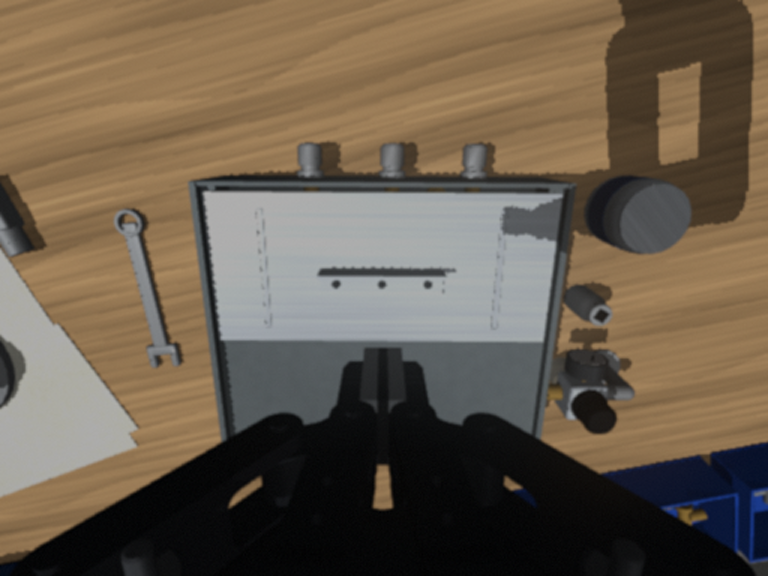

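```bash
python3 - <<'E'
from h import *
r=lambda u,v,z: B(ray('w1',u/1.5,v/1.5,z)).round(1)
print(r(191,183,96),r(575,183,96),'pull',r(319,271,115),r(446,271,115),'rear',r(380,341,89))
p=arm.get_position();print(p,B(p),proj('w1',p)*1.5)
P=np.load('pics/w1.npz')['P'];print(B(P[:3,3]),P[2,3], R.from_rotvec(arm.get_ee_rot()).as_matrix().round(2))
print(arm.get_force(),arm.get_width())
E
```

```text
[-147.3 -171.7] [-147.2  174.5] pull [-70.2 -57.1] [-70.1  59.1] rear [12.2 -1.6]
[483.01716603  12.81303731 327.81568208] [-99.7454556   -0.10900048] [379.67856759 341.85122761]
[-178.20945528    1.15690966] 493.71488814259885 [[-0.97  0.23 -0.  ]
 [ 0.23  0.97 -0.  ]
 [ 0.   -0.   -1.  ]]
[ 0.18158837 -0.18874794 -0.17443479] 0.35066915380627084
```

```bash
python3 - <<'E'
from h import *
arm.move_l(W(-112,0,98),velocity=200,f_stop=8)
print(B(arm.get_position()),arm.get_position()[2])
for x in(-90,-75,-60,-45,-20): print(arm.move_l(W(x,0,98),velocity=70,f_stop=15),B(arm.get_position()).round(1),arm.get_force().round(2))
f=snap("wrist","w2",scale=1.2);f=snap("scene","s2",crop=(170,130,330,260),scale=3);print(arm.get_t())
E
```

```text
[-111.22912294    0.17541243] 98.63738636632519
False [-89.6  -0. ] [-0.36  0.56 -0.24]
False [-74.6  -0. ] [-0.55  0.23  0.  ]
False [-59.6  -0. ] [ 0.47 -0.24 -0.09]
False [-44.6  -0. ] [-0.85 -0.2  -0.42]
False [-19.9  -0.1] [-1.83 -0.94  1.03]
13.8417
```

View pics/w2.png

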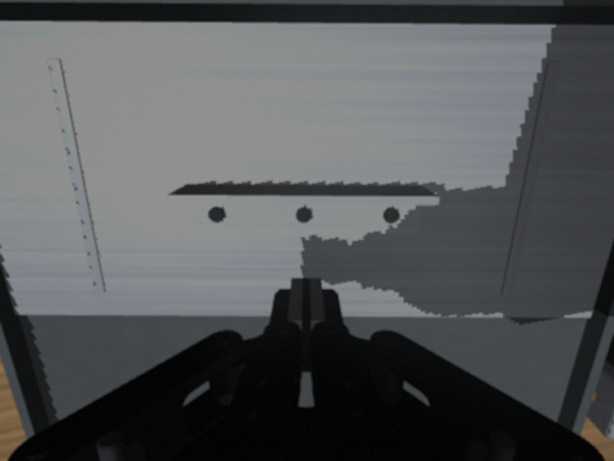

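View pics/s2.png

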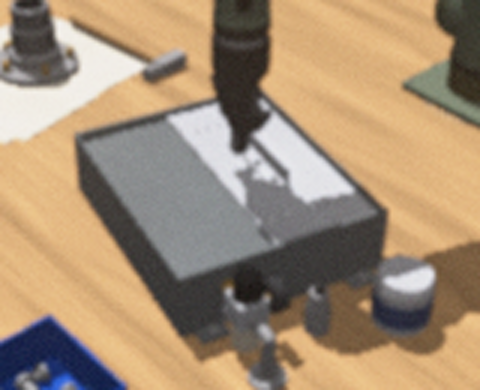

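```bash
python3 - <<'E'
from h import *
for z in (89,115): print(z,B(ray('w2',171/1.2,194/1.2,z)),B(ray('w2',438/1.2,194/1.2,z)), 'rearedge',B(ray('w2',300/1.2,317/1.2,z)))
print('front strip',B(ray('w2',300/1.2,22/1.2,95)))
p=arm.get_position();print(p,proj('w2',p)*1.2,(proj('s2',p)-[170,130])*3)
for x in(-65,-67,-69):
  print(x,[(proj('s2',W(x,y,z))-[170,130]).round(1)*3 for y in(-60,60) for z in (89,115)], [proj('w2',W(x,y,z))*1.2 for y in(-60,60) for z in (89,115)])
E
```

```text
89 [-60.8406442  -68.36849179] [-60.78164271  69.05742284] rearedge [11.77628308 -2.37524921]
115 [-66.47956727 -57.99284221] [-66.42937964  58.9038852 ] rearedge [-4.71042295 -1.85791228]
front strip [-137.37687642   -1.43186954]
[560.20395899  -5.80002417  97.81588002] [303.74198608 273.04723961] [238.88799394 164.46241845]
-65 [array([246.6, 139.5]), array([246.9, 124.2]), array([289.2, 184.2]), array([290.1, 168.3])] [array([186.38857528, 186.00012527]), array([166.83800566, 197.31031189]), array([421.23943329, 185.89873727]), array([440.11408224, 197.19620462])]
-67 [array([247.8, 139.2]), array([248.1, 123.9]), array([290.4, 183.9]), array([291.3, 168. ])] [array([185.96767006, 182.11520019]), array([166.26809707, 192.8334677 ]), array([421.64269411, 182.0123093 ]), array([440.66073627, 192.71735513])]
-69 [array([249. , 138.9]), array([249.3, 123.6]), array([291.9, 183.3]), array([292.8, 167.7])] [array([185.54380068, 178.20291619]), array([165.69351305, 188.31989629]), array([422.04879567, 178.09850371]), array([441.2118765 , 188.20174928])]
```

```bash
python3 - <<'E'
from h import *
arm.move_l(W(-20,0,115),velocity=150)
arm.move_l(W(-110,0,110),velocity=150)
arm.move_l(W(-110,0,92),velocity=60)
print(arm.move_l(W(-110,0,60),velocity=25,f_stop=5),arm.get_position(),arm.get_force(),arm.get_width(),arm.get_t())
E
```

```text
True [472.93281763  15.32864364  65.73621841] [-0.66304546  0.50777736  4.47535021] -0.19548934047164493 16.2833
```

```bash
python3 - <<'E'
from h import *
arm.move_l(W(-110,0,74),velocity=60)
for x in(-70,-40,0,40,66):
    s=arm.move_l(W(x,0,74),velocity=70,f_stop=15); print(s,B(arm.get_position()).round(1),arm.get_force().round(2))
    if s: break
x=B(arm.get_position())[0]
arm.move_l(W(x-10,0,74),velocity=60)
arm.move_l(W(x-30,0,125),velocity=150)
arm.move_to(W(-70,0,330),down(yaw))
f=snap("wrist","w3",scale=1.5);print(arm.get_t())
E
```

```text
False [-69.6  -0. ] [-0.72 -0.71  0.23]
False [-39.4   0. ] [0.14 0.71 0.7 ]
False [0.7 0. ] [-0.13 -0.24  0.8 ]
False [40.5 -0. ] [-0.11 -0.74 -0.59]
True [58.8 -0.2] [0.35 0.77 0.56]
21.475
```

View pics/w3.png

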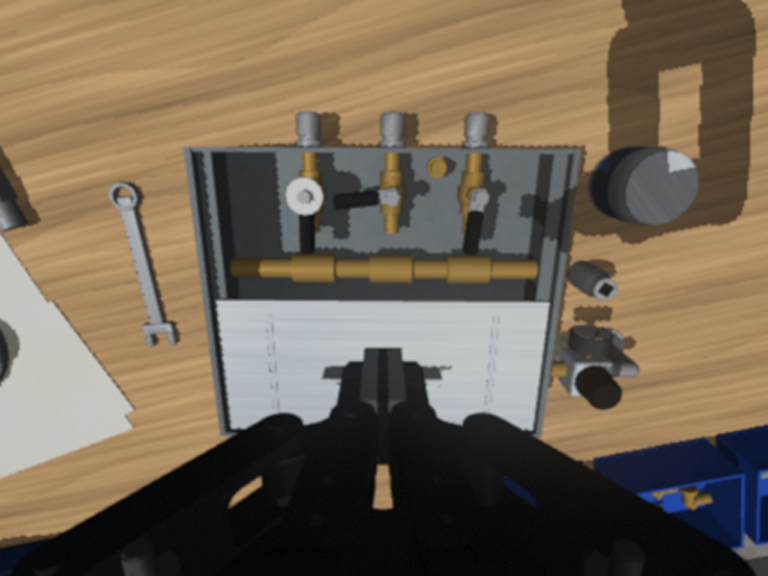

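```bash
python3 - <<'E'
from h import *
print('nut',B(ray('w3',306/1.5,197/1.5,79)),'end',B(ray('w3',307/1.5,252/1.5,70)),'rim',B(ray('w3',187/1.5,148/1.5,96)),B(ray('w3',582/1.5,148/1.5,96)))
print('plain2',B(ray('w3',335/1.5,201/1.5,70)),'cover front',B(ray('w3',380/1.5,300/1.5,89)))
E
```

```text
nut [-103.36359513  -71.6447632 ] end [-47.73493431 -75.19438387] rim [-147.73525681 -171.10482006] [-147.6029612  176.4187767]
plain2 [-98.546983  -45.2324017] cover front [-3.15484927 -1.55372063]
```

```bash
python3 - <<'E'
from h import *
P=np.array([-103.5,-72.5]); z=34
def c(t,gap=0,r=44):
    d=np.array([np.cos(t),-np.sin(t)]);n=np.array([np.sin(t),np.cos(t)])
    return P+r*d+(7+11*abs(np.sin(t))+14.5*np.cos(t)+gap)*n
s=c(0,9)
arm.move_l(W(*s,100),velocity=220)
print('down',arm.move_l(W(*s,z),velocity=60,f_stop=6),arm.get_position()[2])
for t in np.linspace(0.1,1.5,8):
    h=arm.move_l(W(*c(t),z),velocity=60,f_stop=20); print(round(t,2),h,arm.get_force().round(1))
    if h: break
else:
    h=arm.move_l(W(*(c(np.pi/2)-[7,0]),z),velocity=40,f_stop=12); print('end',h,(B(arm.get_position())-c(np.pi/2)).round(1),arm.get_force().round(1))
    p=B(arm.get_position()); arm.move_l(W(p[0]+12,p[1],z),velocity=60)
    arm.move_l(W(p[0]+12,p[1],110),velocity=120)
    arm.move_to(W(-70,0,330),down(yaw)); snap("wrist","w4",crop=(100,60,410,300),scale=2)
print(arm.get_t())
E
```

```text
down False 34.3887014088156
0.1 False [0.  0.1 0.1]
0.3 False [-0.2  2.6 -0.3]
0.5 False [-0.3  2.5 -0.4]
0.7 False [0.8 3.  0.3]
0.9 False [1.2 2.4 0.1]
1.1 False [1.3 1.9 0.3]
1.3 False [2.5 2.2 0.1]
1.5 False [2.  1.1 0.5]
end True [-0.5  0.2] [ 1.2 -0.7  0.7]
29.0167
```

View pics/w4.png

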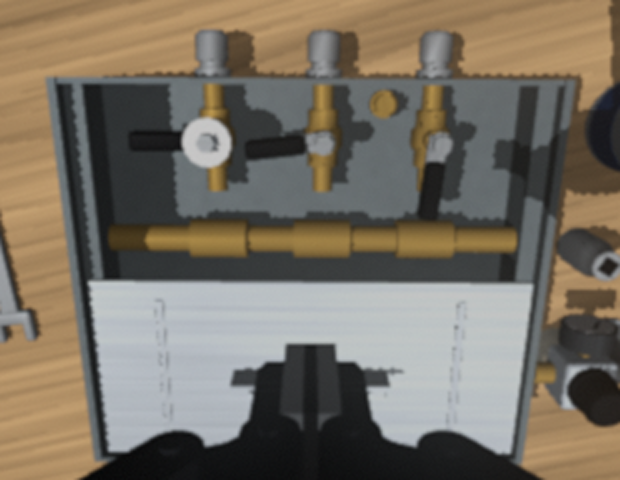

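The marked lever now points along -y, with its end at (130,140) and its nut at (207,142). The push ended against the stop. The cover is fully back and the two plain levers look unmoved.

```bash
python3 -c "
from cell import arm
print(arm.finish_job())"
```

```text
the job is handed in; nothing more can be done
None
```

I handed the job in at about 29 s: the cover is pushed back to its rear stop, the disc valve's lever is shut against its stop, and the last wrist picture shows the plain levers where they were; the hand-in call gave no verdict. The fingertips sat about 23 mm higher than the reported TCP, so my first two pushes passed over the pull.

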